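# Put the cupboard things away with their own kind

### The job

Sort the loose glass jar, bag clip and ramekin from in front of the door rack into its three bins, each into the bin that already holds another of its kind, lying or standing on the bin's floor beside it. Set the jar and the ramekin down upright rather than dropping them, and leave what is already in the bins and the other things on the shelf where they are.

Things in the scene. Friction and masses are not known exactly. Their poses are not given: they have to be found in the camera images.
- jar: the loose jar to put away: cylindrical glass jar, 43 diameter, with a white lid of 44 diameter and 16 high; 70 high in all, 120 g; stands upright, origin at the centre of its underside, z up. Sizes in mm throughout.
- clip: the loose bag clip to put away: straight grey plastic bag clip lying flat, a closed bar 110 long (its x axis) x 14 wide (y) x 18 high (z), 30 g; origin at the centre of its underside
- ramekin: the loose ramekin to put away: white ceramic mini ramekin, open on top, 58 outside diameter with straight sides, wall 4, 36 high, 110 g; stands upright, origin at the centre of its underside, z up
- bin_jars: one of three identical fixed shallow cream bins in a row on the door rack (order varies): outside 110 (x, away from the robot) x 150 (y, along the rack) x 26 high, walls and floor 3; origin at the centre of its underside, 15 above the work surface. It already holds a jar, standing near its +y end; the other end is free
- bin_clips: one of three identical fixed shallow cream bins in a row on the door rack (order varies): outside 110 (x, away from the robot) x 150 (y, along the rack) x 26 high, walls and floor 3; origin at the centre of its underside, 15 above the work surface. It already holds a bag clip, lying along the bin's y axis in its +x half (far from the robot); the near half is free
- bin_ramekins: one of three identical fixed shallow cream bins in a row on the door rack (order varies): outside 110 (x, away from the robot) x 150 (y, along the rack) x 26 high, walls and floor 3; origin at the centre of its underside, 15 above the work surface. It already holds a ramekin, standing near its -y end; the other end is free
- jar_stored: the jar already in its bin: cylindrical glass jar, 43 diameter, with a white lid of 44 diameter and 16 high; 70 high in all, 120 g; stands upright, origin at the centre of its underside, z up
- clip_stored: the bag clip already in its bin: straight grey plastic bag clip lying flat, a closed bar 110 long (its x axis) x 14 wide (y) x 18 high (z), 30 g; origin at the centre of its underside
- ramekin_stored: the ramekin already in its bin: white ceramic mini ramekin, open on top, 58 outside diameter with straight sides, wall 4, 36 high, 110 g; stands upright, origin at the centre of its underside, z up
- rack: fixed rack of the swung-out cupboard door that carries the bins, 560 long along its y axis; origin on the work surface under the middle bin's place; bin places at y = -165, 0 and 165. Behind the bins a wire rail 78 high at x = +66 and the door's edge, 42 high, at x = +71 to +85
- spoon: bystander: pink silicone spoon lying along its x axis, 170 long, about 40 wide at the bowl and 25 high
- salt: bystander: small round dark steel spice tin (salt), 38 diameter, 50 high, origin at the centre of its underside
- snack_box: bystander: plastic snack box with a white latched lid, 164 x 104 x 67 high, origin at the centre of its underside
- mug: bystander: blue mug, 76 diameter, 85 high, handle towards its +y; origin at the centre of its underside

How it is judged:
By the outcome, as a careful person would: the job done as asked, in the order asked, and still so for the second after the job is handed in, with the robot touching nothing.
It also fails if it takes over 72 s, if anything falls off the work surface, if the arm or the gripper's body presses on something with over 40 N, if the wrist force passes 120 N, or if a joint passes its speed limit or range.

### The arm

A 6-joint arm with a two-finger parallel gripper is mounted at the origin on the work surface. World frame = base frame: x ahead of the robot, y to its left, z up, the work surface at z = 0. Lengths are in m, angles in degrees, forces in N, time in s.
With the tool pointing down it reaches from about 0.25 to 0.725 m from the base axis. Payload 9.7 kg.
Tool frame: the origin (TCP) lies between the finger pads; the fingertips stand bot.tcp_to_tips ahead of it and the grasp point (between the pads) lies 2 mm behind it (bot.tcp_to_tips is the distance from the TCP to the fingertips, in m); z points along the fingers, y is the line along which they close (so a half turn about z gives the same grasp; the last joint's range is limited). The gripper opens to 85 mm and grips with 20 to 120 N. Pads are 22 mm wide; open, the fingers measure 114 mm over their backs; the gripper's body (76 mm by 85 mm) begins 54 mm behind the grasp point. The pads swing forward as they close: fully open they stand 13 mm farther back than shut.
Start: joints at [-71.391, 4.979, 10.078, 95.1, 0, 90], TCP at [0.176, -0.521, 0.248] pointing down, gripper open.
Joint ranges: [-179.16, 179.16], [-48.56, 103.87], [-65.8, 70.77], [-126.05, 130.52], [-82.76, 87.17], [-180, 180]. Speed limits (degrees/s): [127.2, 127.2, 147.25, 180, 180, 180].

### API

Orientations are given as [roll, pitch, yaw] about the fixed x, y, z axes, in that order (R = Rz(yaw) Ry(pitch) Rx(roll)).
In Python, from workcell import sensors, camera, camera_params, bot gives the robot as it stands.
- The arm moves only by the tool apply_moves, never from a script. Its argument "motion" is a list of rows, each an object with "jaw": the opening, from -1 (shut) to 1 (fully open); "xyz": the shift along the tool's x, y, z in mm, a list of three; "twist": the turn about the tool's z in rad. A call has 1 to 5 rows; each row is the pose to reach, as a shift and turn from the pose commanded when the call began, along the tool's axes at that moment; what a row does not reach only later rows make up. A row lasts 1/8 s, in which the tool goes at most 62.5 mm and 10.7 degrees, less where a joint would pass 70% of its speed; a pose out of reach is approached as far as the arm can. A call with a gripper value outside its range is refused whole. The fingers move at their own pace and stop on an object; "grip_force" is the grip in N (left out, the last holds). Time passes only in rows, so rows that repeat a pose let the fingers close. It gives the time, the measured TCP pose, the force, the opening and the grip force at its end, in the units of the state.
- sensors.get_obs(): the state, without advancing time (a new reading comes with each control period).
- camera(name): name is "scene" or "top" or "wrist"; returns (picture, depth): 420x560x3 uint8, red, green, blue; 420x560 float32, m along the optical axis (not along the pixel's ray), 0 where there is no reading.
- camera_params(name): a dict with "mtx" (3x3 intrinsics, pixels), "rvec" (rotation vector, rad) and "tvec" (3), from world to camera coordinates, as OpenCV has them. Camera axes: x right, y down, z forward; pixel columns grow to the right and rows downward; lengths in m; the calibration is good to about 2 mm. A picture is of the moment at which its call begins: read the wrist's pose just before it. camera_params takes no time and is no camera call; for the wrist camera it gives the pose at the moment of the call.
- bot.job_done(): hands the job in; it is judged then, once.
The state is a dict: "time": time; "q": joint angles; "qd": joint speeds; "joint_efforts": joint torques, N m; "ee_pos": TCP position; "tcp_rot": TCP orientation; "wrist_force": force on the tool from outside, world axes, zero at the start; "torque": the same for the moment, N m; "opening": finger opening in m; "grasp_force": force on a finger pad.
Only numpy, scipy, OpenCV 4.12 (cv2) and the standard library are available. Lean on these libraries where they do the work, as an engineer would, in place of code of your own. Each camera call takes 0.05 s, during which the arm holds its last target. There are 200 camera calls.

## Working session

There is one attempt and no reset: what is moved stays moved. The work goes in short steps, Python scripts to look and compute and a tool call to move; the robot and the scene stay as the last step left them, time stands still between calls to the robot, and variables do not carry over. Pictures are saved under pics/ and viewed, at most 10 in all, crops included, and the job is handed in when it is done.

Besides the shell and the picture viewer there is one more tool, called after "Request:" by a JSON object that holds its "api" and its "payload". apply_moves: Moves the arm, as the interface text tells. Its arguments: {"type":"object","properties":{"motion":{"type":"array","items":{"type":"object","properties":{"jaw":{"type":"number"},"xyz":{"type":"array","items":{"type":"number"}},"twist":{"type":"number"}}}},"grip_force":{"type":"number"}},"required":["motion"]}

```bash
mkdir -p pics; ls; python3 - <<'E'
from workcell import sensors,camera,camera_params,bot
import cv2,numpy as np
o=sensors.get_obs();print(o, bot.tcp_to_tips)
for n in("scene","top"):
    p,d=camera(n);np.savez(f"{n}.npz",p=p,d=d);cv2.imwrite(f"pics/{n}0.png",p[:,:,::-1])
    print(n,camera_params(n))
E
```

```text
pics
{'time': 0.0, 'q': array([-7.13909081e+01,  5.01098910e+00,  1.00343017e+01,  9.50996709e+01,
        4.69368414e-05,  9.00006772e+01]), 'qd': array([-0.06472645,  0.02832099, -0.06985096, -0.03062807,  0.06078062,
       -0.0754334 ]), 'joint_efforts': array([-1.93142077e-03, -5.20385170e+01,  4.64807796e+01,  1.62165973e-02,
       -9.02124020e-05,  5.19289145e-06]), 'ee_pos': array([ 0.17544396, -0.52104696,  0.24758276]), 'tcp_rot': array([-1.79923642e+02, -4.60342574e-05,  1.86084146e+01]), 'wrist_force': array([-0.08676199,  0.96376169,  0.63462486]), 'torque': array([ 0.01893251,  0.03471724, -0.03536503]), 'grasp_force': 0.0, 'opening': 0.08564561110894836} 0.017
scene {'mtx': array([[505.56071781,   0.        , 281.26047227],
       [  0.        , 505.56071781, 211.75553616],
       [  0.        ,   0.        ,   1.        ]]), 'rvec': array([ 2.25161408,  1.18050956, -0.39148221]), 'tvec': array([-0.28722532, -0.320107  ,  1.69697894])}
top {'mtx': array([[383.37092802,   0.        , 274.82201558],
       [  0.        , 383.37092802, 204.98297817],
       [  0.        ,   0.        ,   1.        ]]), 'rvec': array([ 2.19053921, -2.16137453,  0.10515512]), 'tvec': array([0.00601024, 0.51719523, 1.06916472])}
```

View pics/top0.png

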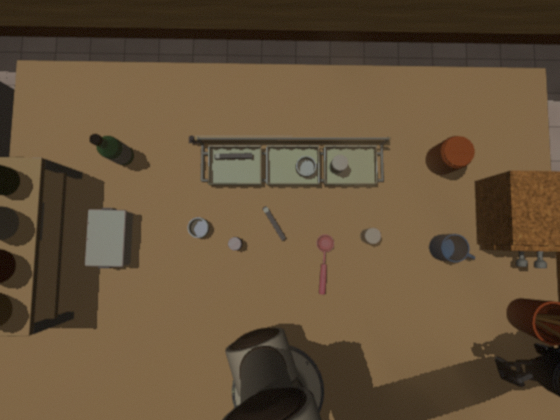

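View pics/scene0.png

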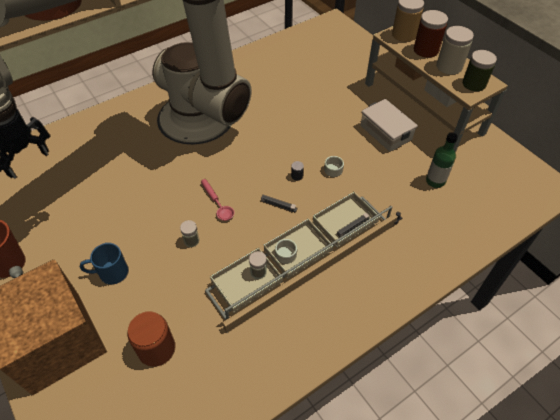

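The top view shows the clip bin on the left (235,167), the ramekin bin in the middle (293,167) and the jar bin on the right (350,167). The loose items are the jar at (372,236), the clip at (275,223) and the ramekin at (199,229). Salt is at (235,244) and the spoon at (324,265). The scene view agrees.

```bash
cat > h.py <<'E'
import numpy as np,cv2
from workcell import sensors,camera,camera_params,bot
def cloud(d,c):
    R=cv2.Rodrigues(c["rvec"])[0];v,u=np.indices(d.shape)
    K=c["mtx"];P=np.stack([(u-K[0,2])/K[0,0]*d,(v-K[1,2])/K[1,1]*d,d],-1)-c["tvec"]
    W=P@R; W[d<=0]=np.nan; return W
E
python3 - <<'E'
from h import *
W={}
for n in("top","scene"):
    z=np.load(n+".npz");W[n]=cloud(z["d"],camera_params(n))
w=W["top"]
print("table z",np.nanmedian(w[280:300,180:220,2]))
def blob(n,sl,lo,hi,s=""):
    q=W[n][sl].reshape(-1,3);q=q[(q[:,2]>lo)&(q[:,2]<hi)]
    r=cv2.minAreaRect((q[:,:2]*1000).astype(np.float32))
    print(n,s,len(q),"med z",np.median(q[:,2]).round(4),"rect c,size,ang",np.round(r[0],1),np.round(r[1],1),round(r[2],1),"mean",q[:,:2].mean(0).round(4))
S=np.s_
blob("top",S[220:252,355:390],.055,.1,"jar")
blob("top",S[200:248,255:292],.009,.03,"clip")
blob("top",S[212:245,182:217],.025,.06,"ram")
blob("top",S[234:256,224:246],.03,.07,"salt")
blob("top",S[230:300,312:340],.008,.05,"spoon")
blob("top",S[140:180,325:358],.065,.12,"jarS")
blob("top",S[150:185,290:320],.046,.07,"ramS")
blob("top",S[145:164,212:258],.028,.046,"clipS")
blob("top",S[200:275,80:135],.04,.09,"box")
blob("scene",S[215:250,175:205],.055,.1,"jar")
blob("scene",S[190:215,255:305],.009,.03,"clip")
blob("scene",S[153:180,320:350],.025,.06,"ram")
blob("scene",S[248:275,245:270],.065,.12,"jarS")
# bins: rim points
for nm,a,b in(("clip",205,266),("ram",264,324),("jar",321,380)):
    q=w[142:190,a:b].reshape(-1,3);f=q[(q[:,2]>.012)&(q[:,2]<.023)]
    print(nm,"floor",len(f),np.percentile(f[:,:2],[1,50,99],axis=0).round(4).tolist())
    r=q[(q[:,2]>.035)&(q[:,2]<.044)];print("rim",len(r),np.round(cv2.minAreaRect((r[:,:2]*1000).astype(np.float32)),1) if 0 else cv2.minAreaRect((r[:,:2]*1000).astype(np.float32)))
E
python3 - <<'E'
import cv2
i=cv2.imread("pics/top0.png")[130:280,180:400];cv2.imwrite("pics/crop.png",cv2.resize(i,(792,540),interpolation=cv2.INTER_CUBIC))
E
```

```text
table z 0.00022455788184888085
top jar 216 med z 0.0699 rect c,size,ang [ 436.  -252.8] [40.7 43.3] 0.9 mean [ 0.4352 -0.2513]
top clip 185 med z 0.0175 rect c,size,ang [468.3  16.7] [108.9  14. ] 32.1 mean [0.4668 0.0159]
top ram 112 med z 0.0353 rect c,size,ang [452.6 230.6] [53.5 57. ] 1.0 mean [0.4526 0.2309]
top salt 147 med z 0.0497 rect c,size,ang [408.6 124. ] [34.7 35.9] 43.9 mean [0.4084 0.1236]
top spoon 340 med z 0.0157 rect c,size,ang [ 354.1 -132.5] [165.4  48.8] 2.3 mean [ 0.3496 -0.1265]
top jarS 221 med z 0.0877 rect c,size,ang [ 631.4 -160.1] [42.2 41.2] 45.3 mean [ 0.6305 -0.1593]
top ramS 104 med z 0.0536 rect c,size,ang [628.  -71.5] [56.7 53.9] 1.0 mean [ 0.6293 -0.0712]
top clipS 296 med z 0.0361 rect c,size,ang [669.4 130.5] [ 36.5 129.8] 1.7 mean [0.6674 0.1339]
top box 2359 med z 0.0667 rect c,size,ang [420.2 473.8] [104.9 163.2] 89.8 mean [0.4196 0.4697]
scene jar 213 med z 0.0689 rect c,size,ang [ 435.1 -252.7] [42.4 44.6] 73.9 mean [ 0.4377 -0.2535]
scene clip 187 med z 0.0163 rect c,size,ang [467.7  15.8] [109.6  20. ] 33.2 mean [0.4676 0.0151]
scene ram 127 med z 0.0324 rect c,size,ang [452.  229.9] [54.7 59.8] 52.9 mean [0.4516 0.2294]
scene jarS 277 med z 0.0871 rect c,size,ang [ 632.  -161.1] [43.4 42. ] 8.5 mean [ 0.6352 -0.1628]
clip floor 1605 [[0.5766, 0.051], [0.6261, 0.1289], [0.6843, 0.2031]]
rim 319 ((631.0487670898438, 130.87014770507812), (110.65807342529297, 148.95376586914062), 0.8488901853561401)
ram floor 1547 [[0.5784, -0.1223], [0.634, -0.0237], [0.6856, 0.0377]]
rim 249 ((633.3506469726562, -34.44190216064453), (110.53083038330078, 148.2725830078125), 0.7562540769577026)
jar floor 1464 [[0.5808, -0.2721], [0.6348, -0.2121], [0.688, -0.1246]]
rim 295 ((635.6875610351562, -199.49005126953125), (110.91291809082031, 150.50942993164062), 0.5449038147926331)
```

View pics/crop.png

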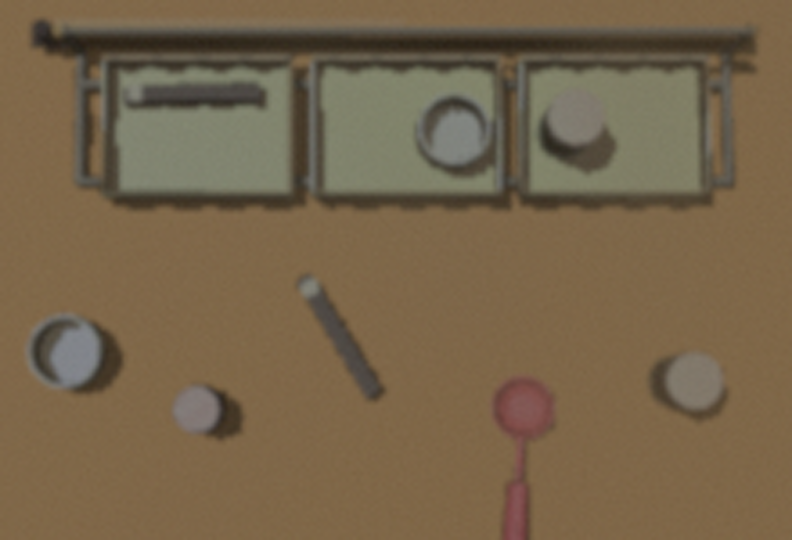

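Everything is found: jar (435,-253), clip (468,16) at 32°, ramekin (452,230), and bin centres (631,131), (633,-34) and (636,-199). I'll fetch the jar first, turning the tool so the fingers close along world x.

Request:
{"api": "apply_moves", "payload": {"motion": [{"xyz": [50, -26, 0], "twist": -0.178, "jaw": 1}, {"xyz": [100, -52, 0], "twist": -0.356, "jaw": 1}, {"xyz": [150, -78, 0], "twist": -0.534, "jaw": 1}, {"xyz": [200, -103, 0], "twist": -0.712, "jaw": 1}, {"xyz": [250, -129, 0], "twist": -0.89, "jaw": 1}], "grip_force": 30}}

```text
time: 0.72
ee_pos: [0.3722, -0.3177, 0.248]
tcp_rot: [-180.0, -0.0, 69.9]
wrist_force: [0.4, -1.1, -0.3]
opening: 0.0852
grasp_force: 0.0
```

Request:
{"api": "apply_moves", "payload": {"motion": [{"xyz": [28, 12, 0], "twist": -0.12, "jaw": 1}, {"xyz": [56, 24, 30], "twist": -0.24, "jaw": 1}, {"xyz": [84, 36.6, 70], "twist": -0.37, "jaw": 1}, {"xyz": [84, 36.6, 118], "twist": -0.37, "jaw": 1}, {"xyz": [84, 36.6, 118], "twist": -0.37, "jaw": 1}]}}

```text
time: 1.35
ee_pos: [0.4331, -0.2518, 0.1269]
tcp_rot: [-179.7, -0.2, 90.8]
wrist_force: [-1.0, -1.0, 0.4]
opening: 0.0853
grasp_force: 0.0
```

```bash
python3 - <<'E'
from h import *
o=sensors.get_obs();print(o["ee_pos"],o["tcp_rot"],o["q"].round(1))
c=camera_params("wrist");p,d=camera("wrist");cv2.imwrite("pics/w1.png",p[:,:,::-1])
W=cloud(d,c);m=(abs(W[...,2]-.07)<.008)&(np.hypot(W[...,0]-.4355,W[...,1]+.2528)<.04)
q=W[m];print(len(q));r=cv2.minEnclosingCircle((q[:,:2]*1000).astype(np.float32));print(r,q.mean(0))
E
```

```text
[ 0.43308811 -0.25182331  0.12688778] [-179.66304898   -0.20082814   90.83442476] [-30.2  -2.  -10.5  81.9  -0.   59. ]
3078
((434.2716369628906, -251.7403564453125), 21.8779239654541) [ 0.43419685 -0.2499355   0.070657  ]
```

View pics/w1.png

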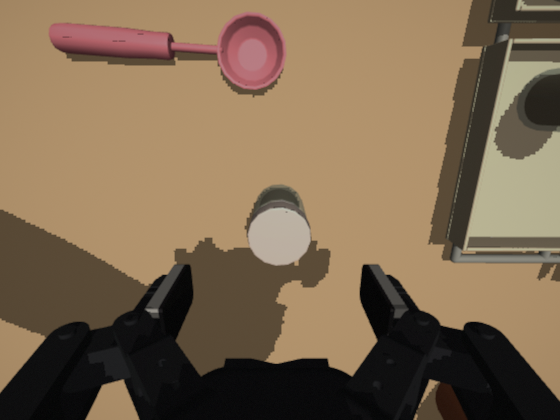

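The jar's lid (279,236) is centred between the fingers. Descending and gripping.

Request:
{"api": "apply_moves", "payload": {"motion": [{"xyz": [0, 1, 40], "twist": 0, "jaw": 1}, {"xyz": [0, 1, 75], "twist": 0, "jaw": 1}, {"xyz": [0, 1, 75], "twist": 0, "jaw": -0.5}, {"xyz": [0, 1, 75], "twist": 0, "jaw": -0.5}, {"xyz": [0, 1, 75], "twist": 0, "jaw": -0.5}], "grip_force": 30}}

```text
time: 2.02
ee_pos: [0.437, -0.2541, 0.0582]
tcp_rot: [179.8, 0.1, 90.8]
wrist_force: [-2.1, 0.7, 7.2]
opening: 0.0429
grasp_force: 29.5
```

Request:
{"api": "apply_moves", "payload": {"motion": [{"xyz": [0, 0, 0], "twist": 0, "jaw": -0.5}, {"xyz": [0, 0, 0], "twist": 0, "jaw": -0.5}]}}

```text
time: 2.28
ee_pos: [0.437, -0.2541, 0.0582]
tcp_rot: [179.8, 0.1, 90.8]
wrist_force: [-2.4, -0.7, 7.3]
opening: 0.0434
grasp_force: 29.5
```

Request:
{"api": "apply_moves", "payload": {"motion": [{"xyz": [0, 0, -40], "twist": 0, "jaw": -0.5}, {"xyz": [0, 10, -75], "twist": 0, "jaw": -0.5}, {"xyz": [8, 60, -75], "twist": 0, "jaw": -0.5}, {"xyz": [15, 115, -75], "twist": 0, "jaw": -0.5}, {"xyz": [20, 165, -75], "twist": 0, "jaw": -0.5}]}}

```text
time: 2.9
ee_pos: [0.6028, -0.2308, 0.1322]
tcp_rot: [179.9, 0.1, 90.8]
wrist_force: [0.5, -1.1, -0.3]
opening: 0.0434
grasp_force: 31.2
```

Request:
{"api": "apply_moves", "payload": {"motion": [{"xyz": [3, 30, 0], "twist": 0, "jaw": -0.5}, {"xyz": [3, 30, 0], "twist": 0, "jaw": -0.5}, {"xyz": [3, 30, 0], "twist": 0, "jaw": -0.5}]}}

```text
time: 3.28
ee_pos: [0.6302, -0.2276, 0.131]
tcp_rot: [180.0, 0.0, 90.8]
wrist_force: [-0.0, -0.3, -1.4]
opening: 0.0429
grasp_force: 31.3
```

```bash
cat >> h.py <<'E'
def look(n,f=None):
    o=sensors.get_obs();print(o["time"],o["ee_pos"].round(4),o["tcp_rot"].round(1),o["wrist_force"].round(1),round(o["opening"],4),o["q"].round(0))
    c=camera_params(n);p,d=camera(n)
    if f: cv2.imwrite(f,p[:,:,::-1])
    return p,d,cloud(d,c)
def near(W,x,y,r,lo,hi):
    q=W[(W[...,2]>lo)&(W[...,2]<hi)&(np.hypot(W[...,0]-x,W[...,1]-y)<r)]
    print(len(q),cv2.minEnclosingCircle((q[:,:2]*1000).astype(np.float32)),np.median(q[:,2])) if len(q) else print(0)
E
python3 - <<'E'
from h import *
p,d,W=look("wrist","pics/w2.png")
near(W,.6315,-.16,.04,.08,.095)
E
```

```text
3.275 [ 0.6302 -0.2276  0.131 ] [180.    0.   90.8] [-0.  -0.3 -1.4] 0.0429 [-20.  21.  16.  85.  -0.  69.]
4709 ((631.2351684570312, -159.86224365234375), 21.987565994262695) 0.08899532583636043
```

View pics/w2.png

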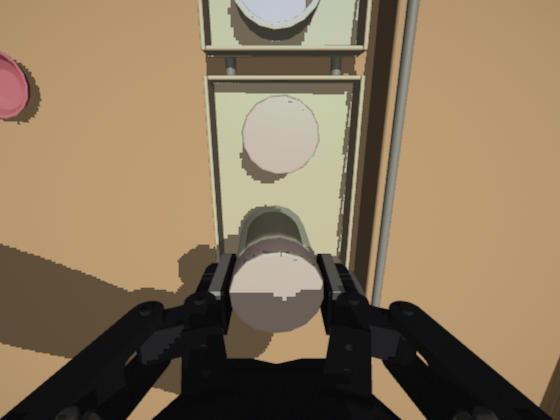

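The jar is held upright over the free end of its bin (277,290), with the stored jar at (280,134). Lowering it until it touches.

Request:
{"api": "apply_moves", "payload": {"motion": [{"xyz": [-1, 3, 30], "twist": 0, "jaw": -0.5}, {"xyz": [-1, 3, 45], "twist": 0, "jaw": -0.5}, {"xyz": [-1, 3, 51], "twist": 0, "jaw": -0.5}, {"xyz": [-1, 3, 51], "twist": 0, "jaw": -0.5}]}}

```text
time: 3.82
ee_pos: [0.6333, -0.2285, 0.0796]
tcp_rot: [-180.0, 0.0, 90.8]
wrist_force: [0.3, 0.1, -1.9]
opening: 0.043
grasp_force: 31.3
```

Request:
{"api": "apply_moves", "payload": {"motion": [{"xyz": [0, 0, 1], "twist": 0, "jaw": -0.5}, {"xyz": [0, 0, 2], "twist": 0, "jaw": -0.5}, {"xyz": [0, 0, 2], "twist": 0, "jaw": -0.5}]}}

```text
time: 4.2
ee_pos: [0.6336, -0.2284, 0.0775]
tcp_rot: [180.0, 0.0, 90.8]
wrist_force: [0.4, -0.1, -0.5]
opening: 0.0431
grasp_force: 31.3
```

Request:
{"api": "apply_moves", "payload": {"motion": [{"xyz": [0, 0, 1], "twist": 0, "jaw": -0.5}, {"xyz": [0, 0, 1], "twist": 0, "jaw": -0.5}]}}

```text
time: 4.45
ee_pos: [0.6336, -0.2285, 0.0764]
tcp_rot: [180.0, 0.0, 90.8]
wrist_force: [-0.3, 0.2, -0.5]
opening: 0.0431
grasp_force: 31.3
```

Request:
{"api": "apply_moves", "payload": {"motion": [{"xyz": [0, 0, 1], "twist": 0, "jaw": -0.5}, {"xyz": [0, 0, 1], "twist": 0, "jaw": -0.5}]}}

```text
time: 4.7
ee_pos: [0.6336, -0.2286, 0.0763]
tcp_rot: [180.0, 0.0, 90.8]
wrist_force: [-2.1, -0.4, 6.5]
opening: 0.0437
grasp_force: 31.8
```

Request:
{"api": "apply_moves", "payload": {"motion": [{"xyz": [0, 0, -0.5], "twist": 0, "jaw": 0}, {"xyz": [0, 0, -0.5], "twist": 0, "jaw": 0.5}, {"xyz": [0, 0, -0.5], "twist": 0, "jaw": 0.8}, {"xyz": [0, 0, -30], "twist": 0, "jaw": 0.8}, {"xyz": [0, 0, -75], "twist": 0, "jaw": 0.8}]}}

```text
time: 5.32
ee_pos: [0.6327, -0.2282, 0.1492]
tcp_rot: [-179.8, -0.1, 90.8]
wrist_force: [0.6, 0.1, 0.6]
opening: 0.077
grasp_force: 0.0
```

```bash
python3 - <<'E'
from h import *
p,d,W=look("wrist")
near(W,.6315,-.16,.035,.08,.095)
near(W,.634,-.228,.03,.08,.095)
E
```

```text
5.325 [ 0.6327 -0.2282  0.1492] [-1.798e+02 -1.000e-01  9.080e+01] [0.6 0.1 0.6] 0.077 [-20.  22.  19.  87.   0.  69.]
3883 ((631.1773071289062, -159.8423309326172), 21.873315811157227) 0.08899893387443444
2970 ((630.7786254882812, -226.0281219482422), 22.006193161010742) 0.08891590615353094
```

The jar is standing upright at (631,-226). Next is the clip.

Request:
{"api": "apply_moves", "payload": {"motion": [{"xyz": [49, -32, 0], "twist": 0.17, "jaw": 0.8}, {"xyz": [98, -64, 0], "twist": 0.34, "jaw": 0.8}, {"xyz": [148, -97, 0], "twist": 0.51, "jaw": 0.6}, {"xyz": [197, -130, 0], "twist": 0.68, "jaw": 0.4}, {"xyz": [247, -162, 0], "twist": 0.85, "jaw": 0.2}]}}

```text
time: 6.0
ee_pos: [0.4669, 0.0175, 0.1502]
tcp_rot: [180.0, -0.0, 41.8]
wrist_force: [-0.0, 0.0, 1.0]
opening: 0.0513
grasp_force: 0.0
```

Request:
{"api": "apply_moves", "payload": {"motion": [{"xyz": [0, 0, 20], "twist": 0.171, "jaw": 0.1}, {"xyz": [0, 0, 40], "twist": 0.171, "jaw": 0.1}, {"xyz": [0, 0, 40], "twist": 0.171, "jaw": 0.1}]}}

```text
time: 6.38
ee_pos: [0.4672, 0.0164, 0.1091]
tcp_rot: [-179.9, 0.1, 32.3]
wrist_force: [0.5, 0.1, -1.0]
opening: 0.047
grasp_force: 0.0
```

```bash
python3 - <<'E'
from h import *
p,d,W=look("wrist","pics/w3.png")
q=W[(W[...,2]>.012)&(W[...,2]<.024)&(np.hypot(W[...,0]-.468,W[...,1]-.016)<.07)]
print(len(q),cv2.minAreaRect((q[:,:2]*1000).astype(np.float32)),q.mean(0))
E
```

```text
6.375 [0.4672 0.0164 0.1091] [-1.799e+02  1.000e-01  3.230e+01] [ 0.5  0.1 -1. ] 0.047 [  2.  -7. -17.  80.  -0. 150.]
2188 ((465.1959228515625, 16.063901901245117), (104.6185302734375, 14.043915748596191), 32.28181838989258) [0.46870848 0.0182791  0.01851082]
```

View pics/w3.png

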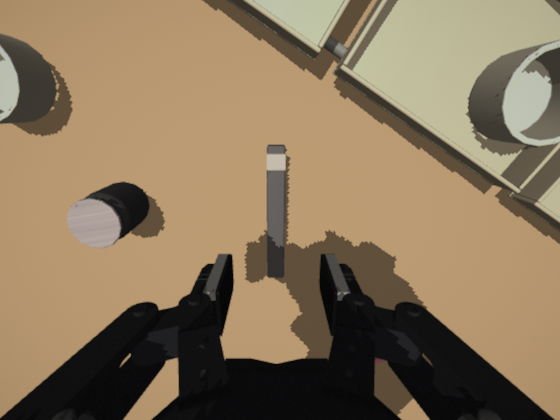

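The clip, running from (276,150) to (276,275), is aligned between the fingers. Gripping it.

Request:
{"api": "apply_moves", "payload": {"motion": [{"xyz": [0, 0, 45], "twist": 0, "jaw": 0.1}, {"xyz": [0, 0, 75], "twist": 0, "jaw": 0}, {"xyz": [0, 0, 89], "twist": 0, "jaw": -0.2}, {"xyz": [0, 0, 89], "twist": 0, "jaw": -0.4}, {"xyz": [0, 0, 89], "twist": 0, "jaw": -1}], "grip_force": 30}}

```text
time: 7.05
ee_pos: [0.4691, 0.0163, 0.0229]
tcp_rot: [179.9, -0.1, 32.3]
wrist_force: [-0.1, 0.6, -0.2]
opening: 0.0132
grasp_force: 32.2
```

Request:
{"api": "apply_moves", "payload": {"motion": [{"xyz": [0, 0, 0], "twist": 0, "jaw": -1}, {"xyz": [0, 0, 0], "twist": 0, "jaw": -1}, {"xyz": [0, 0, 0], "twist": 0, "jaw": -1}]}}

```text
time: 7.42
ee_pos: [0.4691, 0.0163, 0.0227]
tcp_rot: [179.9, -0.1, 32.3]
wrist_force: [-0.6, -0.6, 5.9]
opening: 0.013
grasp_force: 33.1
```

Request:
{"api": "apply_moves", "payload": {"motion": [{"xyz": [0, 0, -45], "twist": 0, "jaw": -1}, {"xyz": [15, -2, -92], "twist": -0.17, "jaw": -1}, {"xyz": [70, -8, -95], "twist": -0.34, "jaw": -1}, {"xyz": [126, -14, -95], "twist": -0.51, "jaw": -1}, {"xyz": [182, -20.5, -95], "twist": -0.68, "jaw": -1}]}}

```text
time: 8.05
ee_pos: [0.6125, 0.132, 0.117]
tcp_rot: [179.9, -0.0, 71.6]
wrist_force: [0.0, -0.4, 0.3]
opening: 0.0132
grasp_force: 32.3
```

Request:
{"api": "apply_moves", "payload": {"motion": [{"xyz": [0, 0, 0], "twist": -0.17, "jaw": -1}, {"xyz": [0, 0, 0], "twist": -0.341, "jaw": -1}, {"xyz": [0, 0, 0], "twist": -0.341, "jaw": -1}]}}

```text
time: 8.43
ee_pos: [0.6111, 0.131, 0.1163]
tcp_rot: [-180.0, -0.0, 90.7]
wrist_force: [0.3, 0.2, -0.6]
opening: 0.0131
grasp_force: 32.3
```

```bash
python3 - <<'E'
from h import *
p,d,W=look("wrist","pics/w4.png")
for lo,hi in((.03,.039),(.085,.14)):
    q=W[(W[...,2]>lo)&(W[...,2]<hi)&(abs(W[...,1]-.131)<.07)&(W[...,0]>.59)&(W[...,0]<.678)]
    g=p[(W[...,2]>lo)&(W[...,2]<hi)&(abs(W[...,1]-.131)<.07)&(W[...,0]>.59)&(W[...,0]<.678)]
    print(len(q),cv2.minAreaRect((q[:,:2]*1000).astype(np.float32)),np.median(q,0))
E
```

```text
8.425 [0.6111 0.131  0.1163] [-180.    -0.    90.7] [ 0.3  0.2 -0.6] 0.0131 [ 12.  15.   7.  82.   0. 101.]
2574 ((657.7260131835938, 134.79763793945312), (14.446576118469238, 105.20655822753906), 1.7573648691177368) [0.65694994 0.1410222  0.03637883]
7722 ((609.313720703125, 131.73977661132812), (109.0420913696289, 39.365325927734375), 78.4971694946289) [0.61057481 0.14084801 0.11220699]
```

View pics/w4.png

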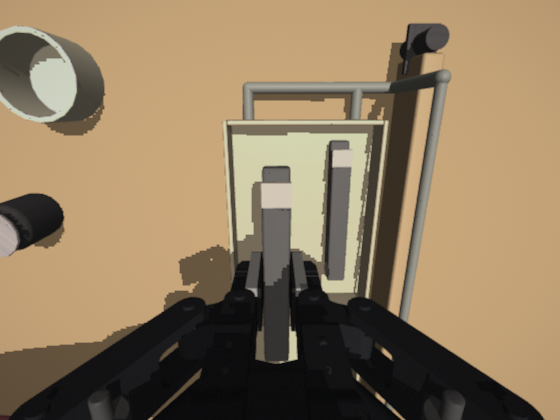

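The clip is held over the near half of its bin, parallel to the stored clip at (340,210). Lowering it.

Request:
{"api": "apply_moves", "payload": {"motion": [{"xyz": [0, 1, 30], "twist": 0, "jaw": -1}, {"xyz": [0, 1, 55], "twist": 0, "jaw": -1}, {"xyz": [0, 1, 70], "twist": 0, "jaw": -1}, {"xyz": [0, 1, 74], "twist": 0, "jaw": -1}, {"xyz": [0, 1, 74], "twist": 0, "jaw": -1}]}}

```text
time: 9.1
ee_pos: [0.6122, 0.1309, 0.0429]
tcp_rot: [180.0, -0.0, 90.8]
wrist_force: [0.5, -0.1, -0.2]
opening: 0.0132
grasp_force: 32.3
```

Request:
{"api": "apply_moves", "payload": {"motion": [{"xyz": [0, 0, 2], "twist": 0, "jaw": -1}, {"xyz": [0, 0, 2], "twist": 0, "jaw": -1}]}}

```text
time: 9.35
ee_pos: [0.6123, 0.1309, 0.0408]
tcp_rot: [180.0, -0.0, 90.8]
wrist_force: [0.6, 0.5, 1.0]
opening: 0.013
grasp_force: 32.4
```

Request:
{"api": "apply_moves", "payload": {"motion": [{"xyz": [0, 0, 0.5], "twist": 0, "jaw": -1}, {"xyz": [0, 0, 0], "twist": 0, "jaw": -0.5}, {"xyz": [0, 0, 0], "twist": 0, "jaw": -0.45}, {"xyz": [0, 0, -30], "twist": 0, "jaw": -0.45}, {"xyz": [0, 0, -80], "twist": 0, "jaw": 0}]}}

```text
time: 9.98
ee_pos: [0.6108, 0.1306, 0.1191]
tcp_rot: [-179.8, 0.0, 90.8]
wrist_force: [1.0, -0.3, -0.2]
opening: 0.0407
grasp_force: 0.0
```

```bash
python3 - <<'E'
from h import *
p,d,W=look("wrist")
for a,b in((.595,.632),(.64,.675)):
    q=W[(W[...,2]>.03)&(W[...,2]<.039)&(abs(W[...,1]-.131)<.07)&(W[...,0]>a)&(W[...,0]<b)]
    print(len(q),cv2.minAreaRect((q[:,:2]*1000).astype(np.float32)),np.median(q,0))
E
```

```text
9.975 [0.6108 0.1306 0.1191] [-179.8    0.    90.8] [ 1.  -0.3 -0.2] 0.0407 [ 12.  15.   7.  82.   0. 101.]
2309 ((611.8988647460938, 128.99305725097656), (14.076432228088379, 104.17643737792969), 0.8291423916816711) [0.61193413 0.13459724 0.03644038]
2238 ((657.527099609375, 140.19070434570312), (14.360607147216797, 94.17237854003906), 1.8457061052322388) [0.65695756 0.14707073 0.03639589]
```

The clip lies flat in place at x≈612, and the stored clip has not moved. Next is the ramekin.

Request:
{"api": "apply_moves", "payload": {"motion": [{"xyz": [26, -40, 0], "twist": 0, "jaw": 1}, {"xyz": [51, -80, 0], "twist": 0, "jaw": 1}, {"xyz": [76, -119, 0], "twist": 0, "jaw": 1}, {"xyz": [101.7, -157.8, 0], "twist": 0, "jaw": 1}, {"xyz": [101.7, -157.8, 0], "twist": 0, "jaw": 1}]}}

```text
time: 10.65
ee_pos: [0.4509, 0.2316, 0.1206]
tcp_rot: [180.0, -0.0, 91.0]
wrist_force: [0.4, 0.2, -0.5]
opening: 0.0852
grasp_force: 0.0
```

Request:
{"api": "apply_moves", "payload": {"motion": [{"xyz": [0, 0, 0], "twist": 0, "jaw": 1}, {"xyz": [0, 0, 0], "twist": 0, "jaw": 1}]}}

```text
time: 10.9
ee_pos: [0.4535, 0.2299, 0.1202]
tcp_rot: [180.0, 0.0, 90.7]
wrist_force: [0.5, -0.3, 0.1]
opening: 0.0855
grasp_force: 0.0
```

```bash
python3 - <<'E'
from h import *
p,d,W=look("wrist","pics/w5.png")
near(W,.452,.230,.045,.032,.045)
E
```

```text
10.9 [0.4535 0.2299 0.1202] [180.    0.   90.7] [ 0.5 -0.3  0.1] 0.0855 [ 27.  -1. -11.  81.  -0. 116.]
1297 ((451.01275634765625, 231.52821350097656), 28.972705841064453) 0.036639566608722154
```

View pics/w5.png

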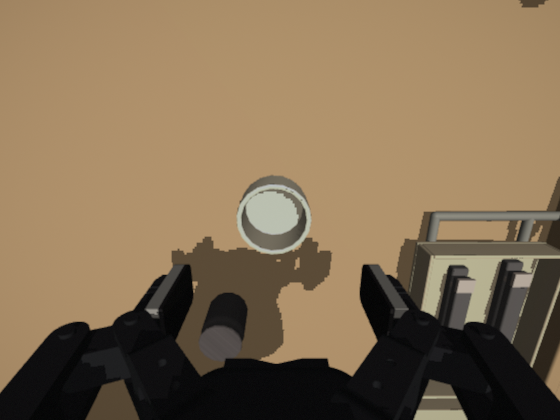

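The ramekin (274,218) sits between the fingers, and the salt tin (223,330) is well clear. Gripping.

Request:
{"api": "apply_moves", "payload": {"motion": [{"xyz": [1, -2, 40], "twist": 0, "jaw": 1}, {"xyz": [1, -2, 75], "twist": 0, "jaw": 1}, {"xyz": [1, -2, 87], "twist": 0, "jaw": 1}, {"xyz": [1, -2, 87], "twist": 0, "jaw": 0.6}, {"xyz": [1, -2, 87], "twist": 0, "jaw": 0}], "grip_force": 35}}

```text
time: 11.58
ee_pos: [0.4518, 0.2316, 0.0351]
tcp_rot: [179.9, -0.1, 90.8]
wrist_force: [-0.5, -0.6, -0.4]
opening: 0.0571
grasp_force: 37.5
```

Request:
{"api": "apply_moves", "payload": {"motion": [{"xyz": [0, 0, 0], "twist": 0, "jaw": 0}, {"xyz": [0, 0, 0], "twist": 0, "jaw": 0}, {"xyz": [0, 0, 0], "twist": 0, "jaw": 0}]}}

```text
time: 11.95
ee_pos: [0.4517, 0.2317, 0.0349]
tcp_rot: [179.8, -0.1, 90.8]
wrist_force: [0.2, -0.9, 6.2]
opening: 0.057
grasp_force: 38.1
```

Request:
{"api": "apply_moves", "payload": {"motion": [{"xyz": [0, 0, -40], "twist": 0, "jaw": 0}, {"xyz": [-10, 8, -85], "twist": 0, "jaw": 0}, {"xyz": [-55, 42, -85], "twist": 0, "jaw": 0}, {"xyz": [-100, 75, -85], "twist": 0, "jaw": 0}, {"xyz": [-145, 109, -85], "twist": 0, "jaw": 0}]}}

```text
time: 12.58
ee_pos: [0.5628, 0.0865, 0.119]
tcp_rot: [179.9, -0.0, 90.8]
wrist_force: [-0.2, 0.6, -1.7]
opening: 0.0572
grasp_force: 38.4
```

Request:
{"api": "apply_moves", "payload": {"motion": [{"xyz": [-45, 34, 0], "twist": 0, "jaw": 0}, {"xyz": [-90, 68, 0], "twist": 0, "jaw": 0}, {"xyz": [-90, 68, 0], "twist": 0, "jaw": 0}, {"xyz": [-90, 68, 0], "twist": 0, "jaw": 0}]}}

```text
time: 13.08
ee_pos: [0.6308, -0.0012, 0.1182]
tcp_rot: [-180.0, -0.0, 90.8]
wrist_force: [-0.4, 0.3, -0.4]
opening: 0.0573
grasp_force: 38.5
```

```bash
python3 - <<'E'
from h import *
p,d,W=look("wrist","pics/w6.png")
# held ramekin rim
near(W,.632,-.001,.045,.105,.14)
m=(W[...,2]>.037)&(W[...,2]<.045)&(abs(W[...,1])<.06)&(W[...,0]>.56)&(W[...,0]<.695)
q=W[m];print(np.percentile(q[:,:2],[1,99],axis=0))
p,d,W=look("top");near(W,.628,-.0715,.036,.047,.06)
E
```

```text
13.075 [ 0.6308 -0.0012  0.1182] [-180.    -0.    90.8] [-0.4  0.3 -0.4] 0.0573 [-0. 15.  8. 82.  0. 89.]
7920 ((630.279541015625, 5.187093257904053), 42.309669494628906) 0.11946104390446532
[[ 0.57697017 -0.02526824]
 [ 0.68651351  0.05979634]]
13.125 [ 6.306e-01 -6.000e-04  1.184e-01] [-180.    -0.    90.8] [ 0.3  0.2 -1.5] 0.0568 [-0. 15.  8. 82.  0. 89.]
0
```

View pics/w6.png

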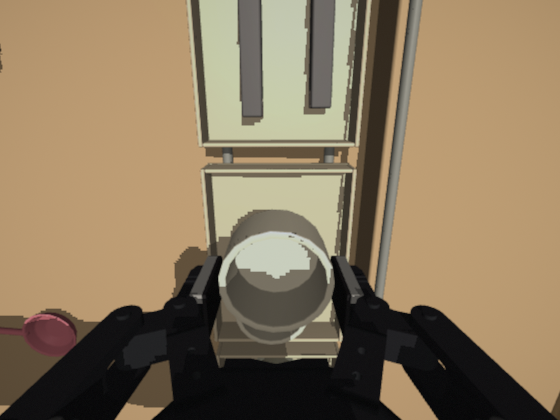

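The ramekin is held level over the free end of its bin. Lowering it.

Request:
{"api": "apply_moves", "payload": {"motion": [{"xyz": [-1, 2, 30], "twist": 0, "jaw": 0}, {"xyz": [-1, 2, 50], "twist": 0, "jaw": 0}, {"xyz": [-1, 2, 60], "twist": 0, "jaw": 0}, {"xyz": [-1, 2, 63], "twist": 0, "jaw": 0}, {"xyz": [-1, 2, 63], "twist": 0, "jaw": 0}]}}

```text
time: 13.8
ee_pos: [0.6332, -0.002, 0.0559]
tcp_rot: [180.0, -0.0, 90.8]
wrist_force: [0.2, -0.9, -1.0]
opening: 0.0571
grasp_force: 38.4
```

Request:
{"api": "apply_moves", "payload": {"motion": [{"xyz": [0, 0, 1], "twist": 0, "jaw": 0}, {"xyz": [0, 0, 1], "twist": 0, "jaw": 0}]}}

```text
time: 14.05
ee_pos: [0.6333, -0.0022, 0.0548]
tcp_rot: [180.0, 0.0, 90.8]
wrist_force: [-0.0, 0.1, -1.6]
opening: 0.0566
grasp_force: 38.4
```

Request:
{"api": "apply_moves", "payload": {"motion": [{"xyz": [0, 0, 1], "twist": 0, "jaw": 0}, {"xyz": [0, 0, 1], "twist": 0, "jaw": 0}]}}

```text
time: 14.3
ee_pos: [0.633, -0.0022, 0.0532]
tcp_rot: [-180.0, 0.0, 90.8]
wrist_force: [-0.2, -0.4, -1.1]
opening: 0.0573
grasp_force: 38.4
```

Request:
{"api": "apply_moves", "payload": {"motion": [{"xyz": [0, 0, 1], "twist": 0, "jaw": 0}, {"xyz": [0, 0, 1], "twist": 0, "jaw": 0}]}}

```text
time: 14.55
ee_pos: [0.6331, -0.0022, 0.053]
tcp_rot: [180.0, 0.0, 90.8]
wrist_force: [-3.9, -1.0, 5.0]
opening: 0.057
grasp_force: 39.0
```

It has touched down. Releasing and retreating.

Request:
{"api": "apply_moves", "payload": {"motion": [{"xyz": [0, 0, -0.5], "twist": 0, "jaw": 0.5}, {"xyz": [0, 0, -0.5], "twist": 0, "jaw": 0.58}, {"xyz": [0, 0, -0.5], "twist": 0, "jaw": 0.58}, {"xyz": [0, 0, -25], "twist": 0, "jaw": 0.58}, {"xyz": [0, 0, -80], "twist": 0, "jaw": 0.58}]}}

```text
time: 15.18
ee_pos: [0.6316, -0.0022, 0.1303]
tcp_rot: [-179.7, -0.0, 90.8]
wrist_force: [1.1, -0.9, 0.5]
opening: 0.0669
grasp_force: 0.0
```

Request:
{"api": "apply_moves", "payload": {"motion": [{"xyz": [0, -50, -40], "twist": 0, "jaw": 0.58}, {"xyz": [0, -100, -80], "twist": 0, "jaw": 0.58}, {"xyz": [0, -150, -100], "twist": 0, "jaw": 0.58}, {"xyz": [0, -200, -100], "twist": 0, "jaw": 0.58}, {"xyz": [0, -250, -100], "twist": 0, "jaw": 0.58}]}}

```text
time: 15.8
ee_pos: [0.3816, -0.0057, 0.2326]
tcp_rot: [179.9, 0.0, 90.8]
wrist_force: [-1.4, 0.3, 0.7]
opening: 0.0675
grasp_force: 0.0
```

Request:
{"api": "apply_moves", "payload": {"motion": [{"xyz": [0, 0, 0], "twist": 0, "jaw": 0.58}, {"xyz": [0, 0, 0], "twist": 0, "jaw": 0.58}]}}

```text
time: 16.05
ee_pos: [0.3835, -0.0057, 0.2326]
tcp_rot: [179.9, 0.0, 90.8]
wrist_force: [-0.0, 0.2, -0.0]
opening: 0.0673
grasp_force: 0.0
```

```bash
python3 - <<'E'
from h import *
p,d,W=look("top","pics/top9.png")
near(W,.628,-.0715,.036,.047,.06);near(W,.633,-.002,.036,.047,.06)
near(W,.6315,-.16,.03,.08,.1);near(W,.631,-.226,.03,.08,.1)
p,d,W=look("scene","pics/scene9.png")
E
```

```text
16.05 [ 0.3835 -0.0057  0.2326] [179.9   0.   90.8] [-0.   0.2 -0. ] 0.0673 [ -1. -18. -13.  95.   0.  88.]
97 ((628.5120849609375, -71.24995422363281), 29.00201416015625) 0.053064976739157256
99 ((633.4558715820312, -3.5373528003692627), 29.176780700683594) 0.053950204901272024
206 ((631.9603271484375, -160.24032592773438), 21.86368179321289) 0.08795006379990392
206 ((631.157958984375, -226.7510223388672), 21.614900588989258) 0.08792072621413222
16.1 [ 0.3837 -0.0056  0.2323] [180.   -0.   90.8] [-0.7 -0.1  0.2] 0.0675 [ -1. -18. -13.  95.   0.  88.]
```

View pics/scene9.png

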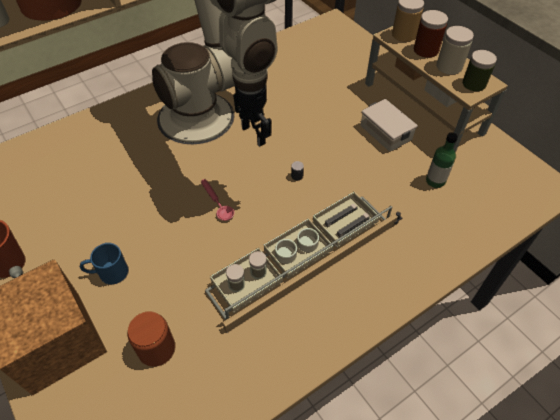

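The jars (235,275; 258,262), ramekins (286,252; 308,240) and clips (342,216; 352,226) are paired in their bins. Nothing else has moved, and the arm is clear.

```bash
python3 -c "
from workcell import bot
print(bot.job_done())"
```

```text
the job is handed in; nothing more can be done
None
```

The jar, clip and ramekin are each in the bin with their own kind, the jar and ramekin set down upright, nothing else visibly disturbed, and the job was handed in at about 16 s of the 72 s allowed.

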